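Fit the collar and hold the sprung rod out at its mark

ROBOT

A 6-joint arm with a two-finger parallel gripper is mounted at the origin on the work surface. World frame = base frame: x ahead of the robot, y to its left, z up, the work surface at z = 0. Lengths are in m, angles in rad, forces in N, time in s.
With the tool pointing down it reaches from about 0.275 to 1 m from the base axis. Payload 8.4 kg.
Tool frame: the origin (TCP) lies at the very end of the fingers, on their centre line; the grasp point (between the pads) lies 19 mm behind it; z points along the fingers, y is the line along which they close (so a half turn about z gives the same grasp; the last joint's range is limited). The gripper opens to 85 mm and grips with 20 to 120 N. Pads are 22 mm wide; open, the fingers measure 114 mm over their backs; the gripper's body (76 mm by 85 mm) begins 54 mm behind the grasp point. The pads swing forward as they close: fully open they stand 13 mm farther back than shut.
Start: joints at [1.333, 0.353, 1.633, -0, 1.155, -0.002], TCP at [0.146, 0.608, 0.205] pointing down, gripper open.
Joint ranges: [-2.63, 2.63], [-0.92, 2.1], [0.06, 2.66], [-1.3, 4.44], [0, 2.69], [-3.02, 3.02]. Speed limits (rad/s): [2.22, 2.22, 2.79, 3.14, 3.14, 3.14].

INTERFACE

Orientations are given as a unit quaternion [x, y, z, w].
In Python, from workcell import manip gives the robot as it stands.
- The arm moves only by the shell command python3 -m crank 'ROWS' [OPENING] [FORCE]. ROWS is JSON, a list of rows, each a list of 6 numbers: the shift along the tool's x, y, z in units of 80 cm (1.0 is 80 cm), then the turn, a rotation vector about the tool's x, y, z in units of 90 degrees (1.0 is 90 degrees). In form: [[x, y, z, ax, ay, az], ...]. A call has 1 to 10 rows; each row is the pose to reach, as a shift and turn from the pose commanded when the call began, along the tool's axes at that moment; what a row does not reach only later rows make up. A row lasts 1/12 s, in which the tool goes at most 41.7 mm and 7.16 degrees, less where a joint would pass 70% of its speed; a pose out of reach is approached as far as the arm can. A call with a number of a shift or a turn outside -1 to 1 is refused whole. A call with a gripper value outside its range is refused whole. OPENING is the opening, from -1 (shut) to 1 (fully open), set as the call begins (- or left out, the last holds). The fingers move at their own pace and stop on an object; FORCE is the grip in N (left out, the last holds). Time passes only in rows, so rows that repeat a pose let the fingers close. It gives the time, the measured TCP pose, the force, the opening and the grip force at its end, in the units of the state.
- manip.get_obs(): the state, without advancing time (a new reading comes with each control period).
- manip.get_image(name): name is "scene" or "top" or "wrist"; returns a dict with "pixels" (384x512x3 uint8, red, green, blue), "range_z" (384x512 float32, m along the optical axis (not along the pixel's ray), 0 where there is no reading), "mtx" (3x3 intrinsics, pixels), "T" (4x4, takes a point from camera to world coordinates). Camera axes: x right, y down, z forward; pixel columns grow to the right and rows downward; lengths in m; the calibration is good to about 2 mm. A picture is of the moment at which its call begins.
- manip.job_done(): hands the job in; it is judged then, once.
The state is a dict: "clock": time; "qpos": joint angles; "joint_vel": joint speeds; "tau": joint torques, N m; "position": TCP position; "ee_rot": TCP orientation; "ft_force": force on the tool from outside, world axes, zero at the start; "torque": the same for the moment, N m; "finger_gap": opening from 0.0 (shut) to 1.0 (fully open); "gripper_force": force on a finger pad.
Only numpy, scipy, OpenCV 4.12 (cv2) and the standard library are available. Lean on these libraries where they do the work, as an engineer would, in place of code of your own. Each camera call takes 0.05 s, during which the arm holds its last target. There are 200 camera calls.

TASK

Show the sprung rod at its working length: slide the taller of the two loose metal collars over the upright rod on the square wood block, so that it sits flat on the barrel, and let go of it. Then grip the rod's top, draw the rod straight up 35 mm against its spring, until the groove cut round it just stands clear at the collar's upper rim, and finish while still holding it steady there. Leave the other hardware where it lies.

Things in the scene. Friction and masses are not known exactly. Their poses are not given: they have to be found in the camera images.
- tall_collar: Loose plain brass ring, 44 mm outside, 25 mm bore, 24 mm high, 105 to 210 g, lying flat on the shelf. Origin: centre of its underside, z along its axis, up. It is the taller of two collars that are otherwise alike.
- short_collar: Loose plain brass ring, 44 mm outside, 25 mm bore, only 8 mm high, lying flat. Not to be used. Origin: centre of its underside. The two collars may have changed places.
- stand: Fixed square dark wood block, 90 x 90 x 20 mm, with a dark upright barrel at its centre (36 mm diameter, its top 70 mm above the shelf; a 52 mm diameter, 6 mm high flange at its foot). A steel rod stands upright out of the barrel. Origin: centre of the block's underside, z up.
- barrel_top (a point): Centre of the barrel's flat top, 70 mm above the shelf, on the rod's axis; the collar's underside has to rest here. z up.
- rod_top (a point): Centre of the rod's top end; moves with the rod. The rod is steel, 20 mm in diameter (a 3 mm chamfer at the top, fine rings as a grip over its top 25 mm), and stands 62 mm out of the barrel when it is in, so its top is then 132 mm above the shelf. The groove, a dark 4 mm wide neck, is hidden in the barrel at first.
- rod (a joint): Travel of the rod out of the barrel, m: 0 fully in (the start, and where the spring brings it back), 0.035 when the groove's lower edge is level with the top of the seated tall collar, 0.055 at its end stop. It slides straight up. The spring pulls it down with 3.6 N when in, plus 0.18 N per mm (about 10 N at the mark, and 1 N of weight).
- crystal_knob: Bystander: glass cabinet knob, 38 mm wide, 43 mm high, standing loose on its 26 mm foot. Origin: centre of its underside.
- gold_lever: Bystander: satin gold door lever on a thin wood plate, about 145 x 60 mm, 59 mm high, loose; its arm points along the body's -x. Origin: underside, under the lever's spindle.
- cabinet_catch: Bystander: black cabinet catch, 35 x 62 mm, 18 mm high, loose. Origin: centre of its underside.
- barrel_bolt: Bystander: silver barrel bolt and keeper on a wood block, 60 x 150 mm, 54 mm high, loose. Origin: centre of its underside.
- cup_pull: Bystander: brass cup pull, 36 x 90 mm, 25 mm high, loose. Origin: centre of its underside.
- butt_hinge: Bystander: flat open brass hinge, 72 x 74 mm, 8 mm high, loose. Origin: centre of its underside.
Not all that is in view belongs to the job. Leave any orange look-alike of the tall_collar alone.

How it is judged:
On the way:
1. The tall collar sits on the barrel round the rod, let go, with the rod still in (horizontal distance between tall_collar and barrel_top below 0.004 m and z of tall_collar in the frame of barrel_top between -0.003 and 0.003 m and angle between tall_collar's own z axis and vertical below 0.1 rad and contact force between the fingers and tall_collar below 0.3 N and value of joint rod below 0.006 m), for 0.2 s.
At the end, for the whole second after the job is handed in: The fingers hold the rod steady (under 10 mm/s) drawn out 30 to 41 mm, and do not touch the tall collar, which sits flat on the barrel round the rod (underside within 3 mm of the barrel's top, centre within 4 mm of its axis) (value of joint rod between 0.03 and 0.041 m and velocity of joint rod between -0.01 and 0.01 m/s and contact force between the fingers and stand above 2 N and contact force between the fingers and tall_collar below 0.3 N and horizontal distance between tall_collar and barrel_top below 0.004 m and z of tall_collar in the frame of barrel_top between -0.003 and 0.003 m and angle between tall_collar's own z axis and vertical below 0.1 rad); the arm keeps its last pose, push and grip.
It fails at once if Another piece of hardware is pushed more than 20 mm from its place (distance of any of short_collar, crystal_knob, gold_lever, cabinet_catch, barrel_bolt, cup_pull, butt_hinge from where it was at the start of the episode above 0.02 m).
It also fails if it takes over 48 s, if anything falls off the work surface, if the arm or the gripper's body presses on something with over 40 N, if the wrist force passes 120 N, or if a joint passes its speed limit or range.

## Working session

There is one attempt and no reset: what is moved stays moved. The work goes in short steps, Python scripts to look and compute and a shell command to move; the robot and the scene stay as the last step left them, time stands still between calls to the robot, and variables do not carry over. Pictures are saved under pics/ and viewed, at most 13 in all, crops included, and the job is handed in when it is done.

```bash
mkdir -p pics; ls; cat > h.py <<'E'
from workcell import manip
import numpy as np, cv2, pickle
from scipy.spatial.transform import Rotation as R
def snap(n,tag):
    im=manip.get_image(n); pickle.dump(im,open(f'pics/{tag}.pkl','wb'))
    cv2.imwrite(f'pics/{tag}.png',cv2.cvtColor(im['pixels'],cv2.COLOR_RGB2BGR)); return im
def ray(im,u,v):
    d=im['T'][:3,:3]@np.linalg.inv(im['mtx'])@np.array([u,v,1.]); return im['T'][:3,3],d
def onplane(im,u,v,z):
    o,d=ray(im,u,v); return o+d*(z-o[2])/d[2]
def cloud(im):
    h,w=im['range_z'].shape; u,v=np.meshgrid(np.arange(w),np.arange(h)); z=im['range_z']
    p=np.stack([u*z,v*z,z],-1)@np.linalg.inv(im['mtx']).T
    return p@im['T'][:3,:3].T+im['T'][:3,3]
E
python3 - <<'E'
from h import *
for n in ('top','scene'):
    im=snap(n,n+'0'); print(n,im['T'].round(3).tolist(),im['mtx'][0,0])
o=manip.get_obs();print({k:np.round(v,3).tolist() for k,v in o.items()})
a=cv2.imread('pics/top0.png')
E
```

```text
pics
top [[-0.006, -0.987, 0.161, 0.368], [-1.0, 0.003, -0.019, 0.043], [0.018, -0.161, -0.987, 1.074], [0.0, 0.0, 0.0, 1.0]] 366.4415913098169
scene [[0.021, 0.652, -0.758, 1.298], [1.0, -0.027, 0.005, 0.041], [-0.017, -0.757, -0.653, 0.788], [0.0, 0.0, 0.0, 1.0]] 350.5236838391105
{'clock': 0.1, 'qpos': [1.333, 0.354, 1.634, 0.0, 1.155, -0.002], 'joint_vel': [-0.0, -0.001, -0.003, -0.001, -0.0, 0.002], 'tau': [0.0, -60.635, -34.282, 0.0, 0.004, 0.0], 'position': [0.146, 0.607, 0.204], 'ee_rot': [0.118, 0.993, -0.001, -0.0], 'ft_force': [0.01, -0.844, -0.0], 'torque': [-0.01, -0.005, 0.01], 'gripper_force': 0.0, 'finger_gap': 0.998}
```

View pics/top0.png

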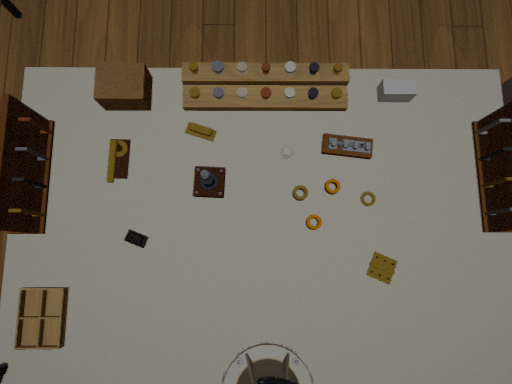

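View pics/scene0.png

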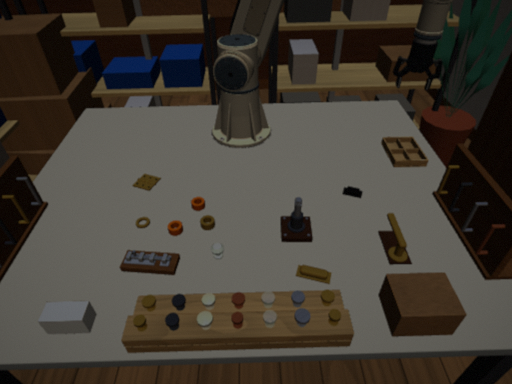

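The top view shows brass rings at (300,192), which looks like the tall one, and (368,198), thin. Orange decoys are at (332,186) and (314,222), and the stand is at (209,182) with its rod top near (204,174). The scene view shows the same rings at (207,222) and (143,222), and the rod top at (298,202).

```bash
python3 - <<'E'
from h import *
L=lambda t:pickle.load(open(f'pics/{t}.pkl','rb'))
T,S=L('top0'),L('scene0')
def tri(a,b):
    (o1,d1),(o2,d2)=ray(T,*a),ray(S,*b)
    A=np.stack([d1,-d2],1); s=np.linalg.lstsq(A,o2-o1,rcond=None)[0]
    p,q=o1+s[0]*d1,o2+s[1]*d2; return ((p+q)/2).round(4),np.linalg.norm(p-q).round(4)
cl={n:cloud(i) for n,i in (('T',T),('S',S))}
def ring(im,C,c,r=14):
    u0,v0=c; sl=np.s_[v0-r:v0+r,u0-r:u0+r]
    hsv=cv2.cvtColor(im['pixels'],cv2.COLOR_RGB2HSV)[sl]
    m=((hsv[...,1]>100)).astype(np.uint8)
    cs,_=cv2.findContours(m,cv2.RETR_EXTERNAL,cv2.CHAIN_APPROX_NONE); k=max(cs,key=cv2.contourArea)
    x,y,w,h=cv2.boundingRect(k); mm=np.zeros_like(m);cv2.drawContours(mm,[k],-1,1,-1); z=C[sl][...,2][(m&mm)>0]
    e=cv2.fitEllipse(k)
    P=C[sl][(m&mm)>0]; P=P[P[:,2]>np.percentile(z,90)-.004]
    return np.array(e[0])+[u0-r,v0-r],e[1],(x+u0-r,y+v0-r,w,h),np.percentile(z,[5,50,95]).round(4),cv2.minEnclosingCircle(P[:,:2].astype(np.float32))
for nm,a,b in (('A',(300,192),(207,222)),('B',(368,198),(143,222))):
    ra=ring(T,cl['T'],a); rb=ring(S,cl['S'],b); print(nm,ra,'\n ',rb,'\n ',tri(ra[0],rb[0]))
for n,im in (('T',T),('S',S)):
    C=cl[n]; m=(C[...,2]>.115)&(C[...,2]<.14)
    c0=onplane(T,209,184,.03); m&=np.hypot(C[...,0]-c0[0],C[...,1]-c0[1])<.05
    v,u=np.nonzero(m); P=C[m]; print(n,len(P),u.mean(),v.mean(),P.mean(0),P.max(0),P.min(0))
def crop(t,u,v,w,h): return cv2.resize(cv2.imread(f'pics/{t}.png')[v:v+h,u:u+w],(400,400*h//w),interpolation=cv2.INTER_CUBIC)
cv2.imwrite('pics/c1.png',np.vstack([np.hstack([crop('top0',280,165,100,70),crop('top0',185,155,50,35)]),np.hstack([crop('scene0',130,190,100,70),crop('scene0',270,190,60,42)])]))
E
```

```text
A (array([299.81874847, 192.59551716]), (13.508647918701172, 14.380313873291016), (293, 185, 15, 16), array([0.014 , 0.0231, 0.0263]), ((0.5465983748435974, -0.09925886243581772), 0.021714450791478157)) 
  (array([207.11694622, 222.18420601]), (12.837685585021973, 13.964153289794922), (201, 215, 13, 15), array([0.0066, 0.0229, 0.0291]), ((0.9141314029693604, -0.03427071124315262), 0.391173392534256)) 
  (array([ 0.5469, -0.0999,  0.0153]), np.float64(0.0012))
B (array([367.60504627, 198.45317554]), (12.919770240783691, 13.64513111114502), (361, 192, 14, 14), array([0.0036, 0.0073, 0.0104]), ((0.5305566191673279, -0.30239251255989075), 0.021133756265044212)) 
  (array([142.41479015, 222.13683796]), (9.405851364135742, 13.464157104492188), (136, 217, 14, 11), array([0.0046, 0.0097, 0.0134]), ((0.5324317812919617, -0.30202025175094604), 0.020855683833360672)) 
  (array([ 0.5303, -0.3027,  0.0062]), np.float64(0.0001))
T 55 204.01818181818183 173.36363636363637 [0.5797967  0.16642613 0.1288892 ] [0.5889877  0.17732437 0.13371409] [0.57179277 0.15712245 0.11661097]
S 65 297.5846153846154 201.09230769230768 [0.58509048 0.16597794 0.12821395] [0.59120982 0.17633555 0.13896761] [0.57460882 0.15655628 0.11537469]
```

View pics/c1.png

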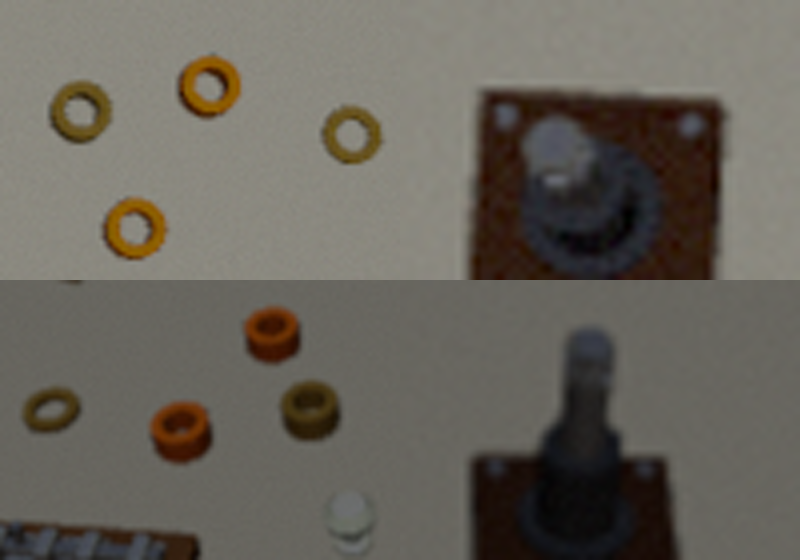

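The tall collar is the left brass ring in the top view: about (0.547,-0.100), top about 24 mm. The right one is about 8 mm high, which matches the short collar. The rod is near (0.581,0.166) with its top at about 0.13. Next I move over the collar and look with the wrist camera.

```bash
python3 -m crank '[[-0.347,-0.371,0,0,0,0.57],[-0.347,-0.371,0,0,0,0.57],[-0.347,-0.371,0,0,0,0.57],[-0.347,-0.371,0,0,0,0.57],[-0.347,-0.371,0,0,0,0.57],[-0.347,-0.371,0,0,0,0.57],[-0.347,-0.371,0,0,0,0.57],[-0.347,-0.371,0,0,0,0.57],[-0.347,-0.371,0,0,0,0.57],[-0.347,-0.371,0,0,0,0.57]]' 1 40
cat >> h.py <<'E'
def go(x,y,z,yaw=None):
    """shift in row units from present measured pose to world x,y,z; yaw=world heading (deg) of closing line"""
    o=manip.get_obs(); Q=R.from_quat(o['ee_rot']); M=Q.as_matrix()
    d=M.T@(np.array([x,y,z])-o['position'])/.8
    yy=np.degrees(np.arctan2(M[1,1],M[0,1])); t=0
    if yaw is not None: t=-((yaw-yy+90)%180-90)/90
    zt=np.array([0,0,-1.]); zc=M[:,2]; tilt=M.T@np.cross(zc,zt)/(np.pi/2)
    print('clk',o['clock'],'pos',np.round(o['position'],4),'yaw',yy.round(1),'f',np.round(o['ft_force'],1),'gap',o['finger_gap'],'grip',o['gripper_force'],'j6',np.round(o['qpos'][5],2))
    print('row',d.round(4),tilt.round(4)[:2],round(t,3))
E
python3 -c "from h import *; go(.547,-.0995,.2,-27)"
```

```text
clock: 0.93
position: [0.3471, 0.2516, 0.2048]
ee_rot: [0.536, 0.844, -0.0, 0.0]
ft_force: [0.8, 0.8, -0.4]
finger_gap: 0.999
gripper_force: 0.0
clk 0.9333 pos [0.3471 0.2516 0.2048] yaw 25.2 f [ 0.8  0.8 -0.4] gap 0.9991321219294728 grip 0.0 j6 0.19
row [-0.5034  0.0395  0.0063] [-0.0001  0.0004] 0.58
```

```bash
python3 -m crank '[[-0.05,0.004,0,0,0,0.06],[-0.5,0.04,0,0,0,0.58],[-0.5,0.04,0,0,0,0.58],[-0.5,0.04,0,0,0,0.58],[-0.5,0.04,0,0,0,0.58],[-0.5,0.04,0,0,0,0.58],[-0.5,0.04,0,0,0,0.58],[-0.5,0.04,0,0,0,0.58],[-0.5,0.04,0,0,0,0.58],[-0.5,0.04,0,0,0,0.58]]' && python3 -m crank '[[0,0,0,0,0,0],[0,0,0,0,0,0],[0,0,0,0,0,0]]'
python3 - <<'E'
from h import *
go(.547,-.0995,.2,-27); im=snap('wrist','w1'); print(im['T'].round(3).tolist(),im['mtx'].round(1).tolist())
E
```

```text
clock: 1.77
position: [0.547, -0.0974, 0.2047]
ee_rot: [0.853, 0.522, 0.0, 0.0]
ft_force: [0.3, 0.5, 0.2]
finger_gap: 1.0
gripper_force: 0.0
clock: 2.02
position: [0.545, -0.0937, 0.2043]
ee_rot: [0.853, 0.522, -0.0, -0.001]
ft_force: [-0.9, -0.9, -0.2]
finger_gap: 0.999
gripper_force: 0.0
clk 2.0167 pos [ 0.545  -0.0937  0.2043] yaw -27.0 f [-0.9 -0.9 -0.2] gap 0.9987795896487458 grip 0.0 j6 0.3
row [-0.0053  0.0055  0.0054] [-0.001   0.0001] -0.0
[[0.891, -0.43, -0.146, 0.584], [-0.454, -0.845, -0.282, -0.02], [-0.002, 0.318, -0.948, 0.373], [0.0, 0.0, 0.0, 1.0]] [[314.6, 0.0, 259.7], [0.0, 314.6, 195.9], [0.0, 0.0, 1.0]]
```

View pics/w1.png

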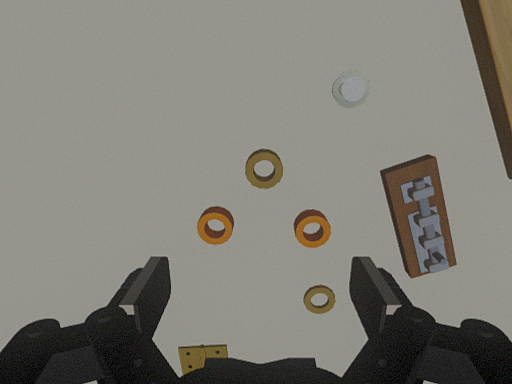

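In the wrist view the tall collar is at (264,169), the decoys at (215,226) and (313,230), and the short collar at (320,299). The fingers are open at the bottom edge. I'll measure the collar from this view and a lower one.

```bash
cat >> h.py <<'E'
def collar(im,near,zt,r=.045):
    """centre of brass ring: outer and bore outlines cast onto top plane zt; plus depth-based top centre"""
    C=cloud(im); hsv=cv2.cvtColor(im['pixels'],cv2.COLOR_RGB2HSV)
    top=(np.abs(C[...,2]-zt)<.005)&(np.hypot(C[...,0]-near[0],C[...,1]-near[1])<r)&(hsv[...,1]>90)
    m=top.astype(np.uint8)
    cs,_=cv2.findContours(m,cv2.RETR_EXTERNAL,cv2.CHAIN_APPROX_NONE); k=max(cs,key=cv2.contourArea)
    P=np.array([onplane(im,*p,zt)[:2] for p in k[:,0].astype(float)])
    (c,rad)=cv2.minEnclosingCircle(P.astype(np.float32))
    A=np.c_[2*P,np.ones(len(P))]; s=np.linalg.lstsq(A,(P**2).sum(1),rcond=None)[0]
    print('ring centre LS',s[:2].round(4),'rad',np.sqrt(s[2]+s[0]**2+s[1]**2).round(4),'encl',np.round(c,4),round(rad,4),'med z',np.median(C[top][:,2]).round(4))
    e=cv2.fitEllipse(k)[0]; return e
E
python3 - <<'E'
from h import *
im=pickle.load(open('pics/w1.pkl','rb')); e=collar(im,(.547,-.0995),.024); print(e)
go(.547,-.0995,.14,-27)
E
python3 -m crank '[[-0.005,0.006,0.04,0,0,0],[-0.005,0.006,0.075,0,0,0],[-0.005,0.006,0.075,0,0,0],[-0.005,0.006,0.075,0,0,0],[-0.005,0.006,0.075,0,0,0],[-0.005,0.006,0.075,0,0,0]]'
python3 - <<'E'
from h import *
a=pickle.load(open('pics/w1.pkl','rb')); im=snap('wrist','w2')
e1=collar(a,(.547,-.0995),.024); e2=collar(im,(.547,-.0995),.024)
(o1,d1),(o2,d2)=ray(a,*e1),ray(im,*e2); s=np.linalg.lstsq(np.stack([d1,-d2],1),o2-o1,rcond=None)[0]
print('tri',o1+s[0]*d1,o2+s[1]*d2); go(.547,-.0995,.003,-27)
E
```

```text
ring centre LS [ 0.5492 -0.0983] rad 0.0209 encl [ 0.5489 -0.0981] 0.0219 med z 0.0236
(263.7599182128906, 169.40142822265625)
clk 2.0667 pos [ 0.545  -0.0933  0.2045] yaw -27.0 f [-0.1  0.6  0.1] gap 1.0031191819577814 grip 0.0 j6 0.3
row [-0.0057  0.0059  0.0807] [-0.0008  0.0001] 0.0
clock: 2.57
position: [0.5493, -0.0995, 0.1467]
ee_rot: [0.852, 0.523, 0.001, 0.001]
ft_force: [-0.7, 0.1, 0.7]
finger_gap: 0.996
gripper_force: 0.0
ring centre LS [ 0.5492 -0.0983] rad 0.0209 encl [ 0.5489 -0.0981] 0.0219 med z 0.0236
ring centre LS [ 0.5491 -0.0983] rad 0.0211 encl [ 0.5486 -0.0981] 0.022 med z 0.0237
tri [ 0.54937712 -0.09793275  0.02408708] [ 0.54934079 -0.09788598  0.02408032]
clk 2.6167 pos [ 0.5493 -0.0996  0.1467] yaw -27.0 f [ 0.3 -0.3 -0.7] gap 0.9976613753211215 grip 0.0 j6 0.29
row [-0.0013 -0.0031  0.1796] [ 0.0016 -0.0005] 0.0
```

```bash
python3 -m crank '[[0.001,-0.001,0.03,0,0,0],[0.001,-0.001,0.07,0,0,0],[0.001,-0.001,0.11,0,0,0],[0.001,-0.001,0.14,0,0,0],[0.001,-0.001,0.16,0,0,0],[0.001,-0.001,0.17,0,0,0],[0.001,-0.001,0.177,0,0,0],[0.001,-0.001,0.179,0,0,0],[0.001,-0.001,0.179,0,0,0],[0.001,-0.001,0.179,0,0,0]]'
python3 -c "from h import *; go(.549,-.0982,.003,-27)"
```

```text
clock: 3.45
position: [0.5489, -0.0989, 0.0028]
ee_rot: [0.853, 0.522, 0.001, 0.001]
ft_force: [-0.4, 0.7, -0.6]
finger_gap: 0.999
gripper_force: 0.0
clk 3.45 pos [ 0.5489 -0.0989  0.0028] yaw -27.0 f [-0.4  0.7 -0.6] gap 0.9993589178860282 grip 0.0 j6 0.29
row [ 0.0009 -0.0002 -0.0002] [ 0.0011 -0.0003] -0.0
```

```bash
python3 -m crank '[[0,0,0,0,0,0],[0,0,0,0,0,0],[0,0,0,0,0,0],[0,0,0,0,0,0],[0,0,0,0,0,0],[0,0,0,0,0,0],[0,0,0,0,0,0],[0,0,0,0,0,0],[0,0,0,0,0,0],[0,0,0,0,0,0]]' -1 40
python3 -m crank '[[0,0,0,0,0,0],[0,0,0,0,0,0],[0,0,0,0,0,0],[0,0,0,0,0,0]]'
```

```text
clock: 4.28
position: [0.5478, -0.0987, 0.0016]
ee_rot: [0.853, 0.522, -0.0, -0.0]
ft_force: [-0.3, 0.8, 0.5]
finger_gap: 0.004
gripper_force: 0.0
clock: 4.62
position: [0.5479, -0.0987, 0.0017]
ee_rot: [0.853, 0.522, 0.0, 0.0]
ft_force: [0.4, -0.2, 0.2]
finger_gap: 0.002
gripper_force: 0.0
```

The gripper closed fully on nothing, so I'll look.

```bash
python3 - <<'E'
from h import *
for n in ('wrist','scene','top'): snap(n,n[0]+'3')
a=cv2.imread('pics/w3.png'); b=cv2.resize(cv2.imread('pics/s3.png')[170:270,150:280],(520,400)); 
cv2.imwrite('pics/c3.png',np.hstack([cv2.resize(a,(400,300)),cv2.resize(b,(390,300))]))
E
```

```text
(no output)
```

View pics/c3.png

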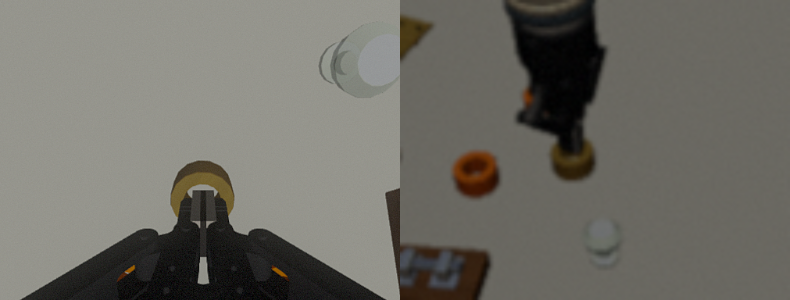

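The shut fingers stand at the ring's near side: ring at about (203,190) in the left panel, not held. The ring may have been squeezed forward, so I measure it again.

```bash
python3 - <<'E'
from h import *
for t in ('w3','t3','s3'):
    im=pickle.load(open(f'pics/{t}.pkl','rb')); C=cloud(im)
    try: print(t); collar(im,(.555,-.087),.024,.06)
    except Exception as e: print(e)
im=pickle.load(open('pics/w3.pkl','rb')); C=cloud(im)
for v in range(200,310,8): print(v,[tuple((C[v,u]*1000).round().astype(int).tolist()) for u in (262,235,285)])
go(.549,-.0982,.003,-27)
cv2.imwrite('pics/c4.png',cv2.resize(cv2.imread('pics/w3.png')[190:310,190:340],(750,600),interpolation=cv2.INTER_CUBIC))
E
```

```text
w3
ring centre LS [ 0.5497 -0.0969] rad 0.0188 encl [ 0.5494 -0.0971] 0.0222 med z 0.0237
t3
max() iterable argument is empty
s3
ring centre LS [ 0.5508 -0.0995] rad 0.0174 encl [ 0.5503 -0.1   ] 0.0225 med z 0.0263
200 [(561, -79, 1), (547, -72, 0), (573, -85, 0)]
208 [(560, -81, 7), (545, -76, -1), (571, -89, 0)]
216 [(560, -81, 18), (545, -78, 8), (569, -92, 3)]
224 [(559, -83, 24), (546, -77, 22), (569, -91, 17)]
232 [(557, -87, 24), (545, -81, 23), (567, -92, 24)]
240 [(550, -101, 0), (543, -84, 24), (566, -96, 25)]
248 [(556, -89, 37), (540, -89, 23), (563, -101, 22)]
256 [(556, -88, 46), (543, -86, 37), (564, -97, 38)]
264 [(556, -88, 52), (543, -86, 46), (563, -97, 45)]
272 [(556, -88, 58), (544, -87, 52), (563, -97, 51)]
280 [(556, -88, 64), (544, -86, 59), (562, -97, 57)]
288 [(555, -91, 65), (548, -82, 73), (564, -90, 73)]
296 [(553, -94, 65), (548, -83, 76), (564, -91, 76)]
304 [(551, -97, 66), (548, -83, 80), (563, -91, 80)]
clk 4.7667 pos [ 0.5479 -0.0987  0.0017] yaw -27.0 f [-0.3 -0.2  0.4] gap -0.00496272200436575 grip 0.0 j6 0.29
row [ 0.0012  0.0009 -0.0017] [-0.  0.] -0.0
```

View pics/c4.png

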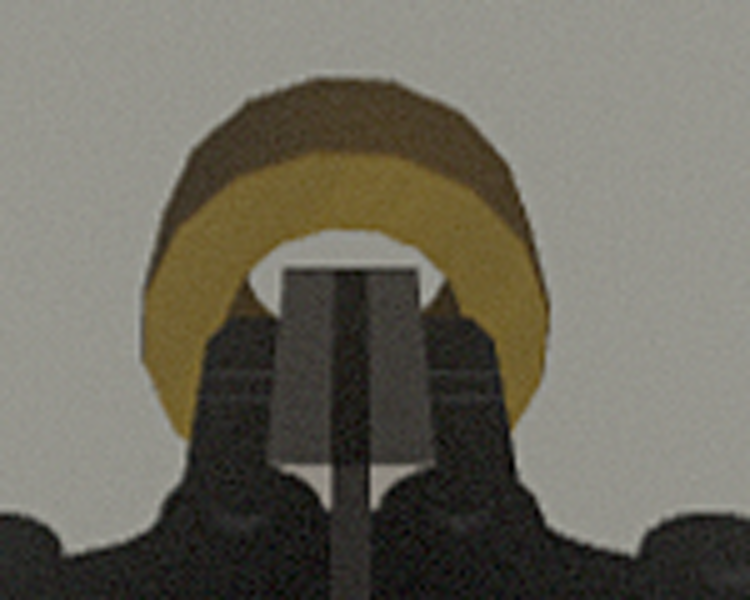

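The crop shows the shut pads hanging above the ring, with the pad's lower edge at about (350,268). The ring has not moved. So the real fingertips are about 30 mm higher than the TCP reading implies. I'll check this independently with the scene camera.

```bash
python3 - <<'E'
from h import *
o=manip.get_obs()
for t in ('w1','w2','w3'): print(t,pickle.load(open(f'pics/{t}.pkl','rb'))['T'][:3,3].round(4))
im=pickle.load(open('pics/s3.pkl','rb')); C=cloud(im); px=im['pixels']
for v in range(200,234,2): print(v,[tuple((C[v,u]*1000).round().astype(int).tolist())+(int(px[v,u,0])-int(px[v,u,2]),) for u in (204,207,210)])
im=pickle.load(open('pics/w3.pkl','rb')); C=cloud(im)
print('front',[C[v,262].round(3).tolist() for v in range(240,252)])
E
```

```text
w1 [ 0.5845 -0.0202  0.3733]
w2 [ 0.588  -0.0257  0.3158]
w3 [ 0.5871 -0.0251  0.1707]
200 [(572, -94, 130, -1), (562, -88, 120, -1), (549, -81, 108, 0)]
202 [(569, -95, 120, -1), (565, -88, 116, -1), (547, -82, 99, 1)]
204 [(569, -96, 112, 2), (564, -89, 107, -2), (540, -84, 85, 2)]
206 [(566, -98, 101, -1), (565, -89, 100, 1), (545, -84, 81, 0)]
208 [(564, -99, 91, -1), (559, -91, 86, 1), (549, -84, 77, 1)]
210 [(566, -99, 86, 0), (560, -92, 79, 0), (539, -87, 59, 4)]
212 [(576, -99, 87, -2), (563, -92, 74, -2), (547, -86, 58, 3)]
214 [(581, -98, 84, 0), (556, -94, 59, 3), (549, -87, 52, 4)]
216 [(560, -103, 55, -2), (558, -95, 53, 3), (553, -87, 47, 7)]
218 [(559, -104, 46, 1), (558, -96, 44, 1), (550, -88, 36, 8)]
220 [(539, -109, 17, 21), (556, -97, 34, 6), (539, -91, 16, 27)]
222 [(558, -107, 27, 41), (533, -102, 1, 31), (560, -88, 29, 50)]
224 [(564, -106, 25, 51), (568, -96, 30, 51), (563, -88, 24, 46)]
226 [(565, -107, 18, 36), (566, -98, 18, 37), (565, -89, 17, 33)]
228 [(566, -108, 10, 32), (567, -99, 11, 37), (566, -90, 9, 30)]
230 [(567, -109, 2, 14), (567, -99, 2, 14), (569, -90, 4, 12)]
232 [(577, -107, 4, 9), (576, -99, 3, 8), (576, -90, 3, 8)]
front [[0.55, -0.101, 0.0], [0.549, -0.102, -0.001], [0.549, -0.103, -0.0], [0.556, -0.089, 0.032], [0.556, -0.088, 0.034], [0.556, -0.088, 0.035], [0.556, -0.088, 0.035], [0.556, -0.089, 0.036], [0.556, -0.089, 0.037], [0.556, -0.088, 0.039], [0.556, -0.088, 0.04], [0.556, -0.088, 0.04]]
```

Both cameras put the shut fingertips at z≈32 mm while the TCP reads 2 mm, so the real tips are about 31 mm short of the reported TCP. Before going lower I'll check the palm's distance from the tips, because the rod must fit inside.

```bash
python3 -m crank '[[0,0,0,0,0,0],[0,0,0,0,0,0],[0,0,0,0,0,0],[0,0,0,0,0,0],[0,0,0,0,0,0],[0,0,0,0,0,0],[0,0,0,0,0,0],[0,0,0,0,0,0],[0,0,0,0,0,0],[0,0,0,0,0,0]]' 1 40
python3 - <<'E'
from h import *
im=snap('wrist','w5'); o=manip.get_obs(); M=R.from_quat(o['ee_rot']).as_matrix()
C=(cloud(im)-o['position'])@M  # tool frame
mm=lambda p:tuple((p*1000).round().astype(int).tolist())
for v in range(300,384,6): print(v,[mm(C[v,u]) for u in (230,262,290)])
# fingertips: pixels with tool |y|>25, |x|<14, z between -60..-20
near=(np.abs(C[...,0])<14e-3)&(C[...,2]>-.07)&(C[...,2]<-.03)&(np.abs(C[...,1])<.07)
P=C[near]
for s in (-1,1):
    q=P[P[:,1]*s>0]
    if len(q): print('finger',s,len(q),'y',np.percentile(q[:,1],[2,50,98]).round(4),'zmax',np.percentile(q[:,2],[90,99]).round(4),'x',np.percentile(q[:,0],[1,99]).round(4))
e=collar(im,(.549,-.098),.024)
go(.549,-.098,-.027,-27)
E
```

```text
clock: 5.6
position: [0.5479, -0.0987, 0.0017]
ee_rot: [0.853, 0.522, -0.0, -0.0]
ft_force: [-0.1, 1.0, 0.2]
finger_gap: 0.997
gripper_force: 0.0
300 [(-45, -18, 2), (-44, 3, 1), (-44, 21, 2)]
306 [(-50, -18, 3), (-49, 3, 2), (-49, 21, 1)]
312 [(-54, -18, 2), (-55, 3, 3), (-54, 21, 2)]
318 [(-58, -18, 1), (-58, 3, 1), (-58, 21, 2)]
324 [(-63, -18, 1), (-64, 3, 3), (-63, 22, 2)]
330 [(-68, -18, 2), (-69, 3, 3), (-67, 22, 1)]
336 [(-73, -19, 2), (-73, 3, 1), (-74, 22, 3)]
342 [(-78, -19, 2), (-79, 3, 2), (-79, 22, 2)]
348 [(-83, -19, 2), (-84, 3, 2), (-83, 22, 2)]
354 [(-89, -19, 3), (-90, 3, 3), (-88, 22, 2)]
360 [(12, -7, -100), (-94, 3, 2), (12, 10, -100)]
366 [(12, -7, -102), (12, 2, -102), (12, 10, -102)]
372 [(12, -7, -104), (12, 2, -104), (12, 9, -104)]
378 [(12, -6, -106), (13, 2, -107), (13, 9, -107)]
finger -1 2116 y [-0.0543 -0.0416 -0.041 ] zmax [-0.0455 -0.0406] x [-0.0087  0.0135]
finger 1 2110 y [0.0437 0.0443 0.057 ] zmax [-0.0454 -0.0404] x [-0.0086  0.0135]
ring centre LS [ 0.5493 -0.098 ] rad 0.0215 encl [ 0.5493 -0.0977] 0.0226 med z 0.0237
clk 5.65 pos [ 0.5479 -0.0988  0.0017] yaw -27.0 f [-0.2 -0.1  0.4] gap 1.0006342880728898 grip 0.0 j6 0.29
row [0.0015 0.0008 0.0359] [0. 0.] -0.0
```

View pics/w5.png

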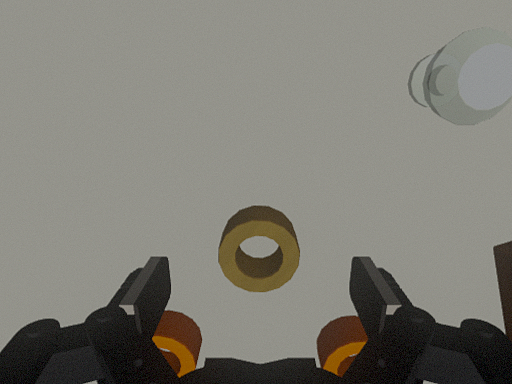

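The view shows the open pads at about (150,290) and (375,290) either side of the ring at (259,250), with the decoys outside at the lower edge. The palm is about 70 mm behind the tips, so the rod fits. I lower about 29 mm more and grip.

```bash
python3 -m crank '[[-0.001,-0.001,0.012,0,0,0],[-0.001,-0.001,0.024,0,0,0],[-0.001,-0.001,0.032,0,0,0],[-0.001,-0.001,0.036,0,0,0],[-0.001,-0.001,0.036,0,0,0],[-0.001,-0.001,0.036,0,0,0]]' && python3 -m crank '[[0,0,0,0,0,0],[0,0,0,0,0,0],[0,0,0,0,0,0],[0,0,0,0,0,0],[0,0,0,0,0,0],[0,0,0,0,0,0],[0,0,0,0,0,0],[0,0,0,0,0,0]]' -1 40
python3 -c "from h import *; go(.549,-.098,.14,-27)"
```

```text
clock: 6.15
position: [0.5466, -0.099, -0.0276]
ee_rot: [0.853, 0.522, -0.0, -0.0]
ft_force: [-0.4, -0.2, 0.2]
finger_gap: 0.996
gripper_force: 0.0
clock: 6.82
position: [0.5471, -0.0992, -0.0266]
ee_rot: [0.853, 0.522, 0.0, 0.0]
ft_force: [-1.4, 0.2, 6.5]
finger_gap: 0.49
gripper_force: 41.2
clk 6.8167 pos [ 0.5471 -0.0992 -0.0266] yaw -27.0 f [-1.4  0.2  6.5] gap 0.48960233030682687 grip 41.21674313850235 j6 0.29
row [ 0.0024  0.0015 -0.2083] [ 0.0004 -0.0001] -0.0
```

```bash
python3 -m crank '[[0,0,-0.03,0,0,0],[0,0,-0.07,0,0,0],[0,0,-0.11,0,0,0],[0,0,-0.15,0,0,0],[0,0,-0.19,0,0,0],[0,0,-0.22,0,0,0],[0.04,-0.015,-0.22,0,0,0],[0.08,-0.03,-0.22,0,0,0],[0.12,-0.045,-0.22,0,0,0],[0.16,-0.06,-0.22,0,0,0]]' && python3 -m crank '[[0.03,-0.016,0,0,0,0],[0.06,-0.032,0,0,0,0],[0.08,-0.045,0,0,0,0],[0.09,-0.052,0,0,0,0],[0.09,-0.052,0,0,0,0],[0.09,-0.052,0,0,0,0],[0.09,-0.052,0,0,0,0]]'
python3 - <<'E'
from h import *
go(.582,.166,.149,-27); im=snap('wrist','w6'); snap('scene','s6'); snap('top','t6')
E
```

```text
clock: 7.65
position: [0.5619, 0.038, 0.1489]
ee_rot: [0.853, 0.522, 0.0, 0.0]
ft_force: [1.5, -1.1, -2.4]
finger_gap: 0.492
gripper_force: 41.8
clock: 8.23
position: [0.5578, 0.1187, 0.1487]
ee_rot: [0.853, 0.522, -0.0, 0.0]
ft_force: [-0.4, 0.2, -2.0]
finger_gap: 0.495
gripper_force: 41.8
clk 8.2333 pos [0.5578 0.1187 0.1487] yaw -27.0 f [-0.4  0.2 -2. ] gap 0.4946310765444465 grip 41.809552777558565 j6 0.68
row [ 0.0664  0.0001 -0.0004] [-0.      0.0004] -0.0
```

View pics/w6.png

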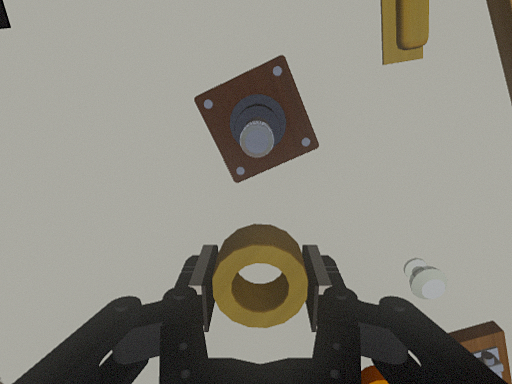

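In the wrist view the rod's top disc is at (257,139) and the held ring at (260,280), level between the pads. I measure both in the same view.

```bash
cat >> h.py <<'E'
def circ(P):
    s=np.linalg.lstsq(np.c_[2*P,np.ones(len(P))],(P**2).sum(1),rcond=None)[0]
    return s[:2],np.sqrt(s[2]+s[0]**2+s[1]**2)
def disc(im,near,z0,z1,r,sat=None):
    C=cloud(im); m=(C[...,2]>z0)&(C[...,2]<z1)&(np.hypot(C[...,0]-near[0],C[...,1]-near[1])<r)
    if sat: m&=cv2.cvtColor(im['pixels'],cv2.COLOR_RGB2HSV)[...,1]>sat
    zt=np.median(C[m][:,2]); cs,_=cv2.findContours(m.astype(np.uint8),cv2.RETR_EXTERNAL,cv2.CHAIN_APPROX_NONE); k=max(cs,key=cv2.contourArea)
    zz=np.median([C[p[1],p[0],2] for p in k[:,0]]); P=np.array([onplane(im,*p,zt)[:2] for p in k[:,0].astype(float)])
    c,rr=circ(P); print('disc',c.round(4),'r',rr.round(4),'z',zt.round(4),'n',m.sum()); return np.array(cv2.fitEllipse(k)[0]),c
def tri2(a,ea,b,eb):
    (o1,d1),(o2,d2)=ray(a,*ea),ray(b,*eb); s=np.linalg.lstsq(np.stack([d1,-d2],1),o2-o1,rcond=None)[0]
    p,q=o1+s[0]*d1,o2+s[1]*d2; print('tri',((p+q)/2).round(4),'miss',np.linalg.norm(p-q).round(4)); return (p+q)/2
E
python3 - <<'E'
from h import *
L=lambda t:pickle.load(open(f'pics/{t}.pkl','rb'))
o=manip.get_obs(); M=R.from_quat(o['ee_rot']).as_matrix(); q=o['position']+M@[.0024,.0015,0]
w,t=L('w6'),L('t6')
C=cloud(w)
m=(np.hypot(C[...,0]-q[0],C[...,1]-q[1])<.03)&(cv2.cvtColor(w['pixels'],cv2.COLOR_RGB2HSV)[...,1]>90)&(C[...,2]>.15)
print('ring z pct',np.percentile(C[m][:,2],[1,10,50,90,99]).round(4),q)
zt=np.percentile(C[m][:,2],90)
e,c=disc(w,q,zt-.006,zt+.006,.03,90)
er,cr=disc(w,(.582,.166),.127,.137,.03)
et,ct=disc(t,(.582,.166),.122,.14,.03)
tri2(w,er,t,et)
d=np.r_[cr-c,0]; print('shift tool units',(M.T@d/.8).round(4), 'mm',d*1000)
# ring tilt
P=C[(np.abs(C[...,2]-zt)<.005)&m]; A=np.c_[P[:,:2]-c,np.ones(len(P))]; print('tilt',np.linalg.lstsq(A,P[:,2],rcond=None)[0].round(4))
E
```

```text
ring z pct [0.1785 0.1845 0.1986 0.2    0.2609] [0.56036662 0.12007321 0.14888486]
disc [0.56 0.12] r 0.0218 z 0.1989 n 5010
disc [0.5824 0.1685] r 0.0095 z 0.1313 n 857
disc [0.3159 0.436 ] r 0.3687 z 0.1277 n 3Traceback (most recent call last):
  File "<stdin>", line 11, in <module>
  File "h.py", line 43, in disc
    c,rr=circ(P); print('disc',c.round(4),'r',rr.round(4),'z',zt.round(4),'n',m.sum()); return np.array(cv2.fitEllipse(k)[0]),c
                                                                                                        ~~~~~~~~~~~~~~^^^
cv2.error: OpenCV(4.12.0) /io/opencv/modules/imgproc/src/shapedescr.cpp:361: error: (-201:Incorrect size of input array) There should be at least 5 points to fit the ellipse in function 'fitEllipseNoDirect'
```

```bash
python3 -m crank '[[0.025,-0.002,0,0,0,0],[0.04,-0.003,0.01,0,0,0],[0.04,-0.003,0.03,0,0,0],[0.04,-0.003,0.03,0,0,0],[0.04,-0.003,0.03,0,0,0],[0.04,-0.003,0.03,0,0,0]]'
python3 - <<'E'
from h import *
w6=pickle.load(open('pics/w6.pkl','rb')); w=snap('wrist','w7'); o=manip.get_obs(); M=R.from_quat(o['ee_rot']).as_matrix()
q=o['position']+M@[.0024,.0015,0]; zt=o['position'][2]+.0502
e,c=disc(w,q,zt-.006,zt+.006,.03,90)
e6,_=disc(w6,(.582,.166),.127,.137,.03); er,cr=disc(w,(.582,.168),.127,.137,.03)
p=tri2(w6,e6,w,er); go(.5824,.1685,.125,-27)
for z in (cr,p[:2]): print('shift units',(M.T@np.r_[z-c,0]/.8).round(4))
cv2.imwrite('pics/w7c.png',w['pixels'][100:384,130:400,::-1])
E
```

```text
clock: 8.88
position: [0.5702, 0.1491, 0.1249]
ee_rot: [0.853, 0.522, -0.0, -0.0]
ft_force: [0.6, -0.2, -2.0]
finger_gap: 0.492
gripper_force: 41.7
disc [0.5725 0.1505] r 0.0219 z 0.175 n 5102
disc [0.5824 0.1685] r 0.0095 z 0.1313 n 857
disc [0.5827 0.1691] r 0.0096 z 0.1313 n 941
tri [0.5823 0.1683 0.1281] miss 0.0
clk 8.9333 pos [0.5704 0.1491 0.1253] yaw -27.0 f [ 0.5 -0.3 -1. ] gap 0.4915922247513997 grip 41.73341784859076 j6 0.72
row [0.0284 0.0023 0.0003] [ 0.0002 -0.0001] -0.0
shift units [0.0266 0.0007 0.    ]
shift units [0.0253 0.0008 0.    ]
```

View pics/w7c.png

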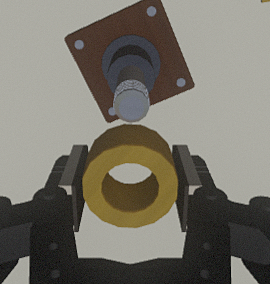

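The crop shows the ring at (130,190) and the rod top at (131,106), just in front of it. Shifting x by +0.026 and y by +0.001, then lowering gently while watching the force.

```bash
python3 -m crank '[[0.015,0.001,0,0,0,0],[0.026,0.001,0,0,0,0],[0.026,0.001,0,0,0,0],[0.026,0.001,0,0,0,0],[0.026,0.001,0.01,0,0,0],[0.026,0.001,0.018,0,0,0],[0.026,0.001,0.018,0,0,0],[0.026,0.001,0.018,0,0,0]]'
python3 - <<'E'
from h import *
w=snap('wrist','w8'); o=manip.get_obs(); M=R.from_quat(o['ee_rot']).as_matrix()
q=o['position']+M@[.0024,.0015,0]; zt=o['position'][2]+.0502
e,c=disc(w,q,zt-.006,zt+.006,.03,90); print('rod-ring units',(M.T@np.r_[np.array([.5824,.1685])-c,0]/.8).round(4)); go(.5824,.1685,.125,-27)
C=cloud(w); m=(C[...,2]>.125)&(C[...,2]<.138)&(np.hypot(*(C[...,:2]-c).transpose(2,0,1))<.015); print(m.sum())
if m.sum()>20: print(((C[m]-np.r_[c,0])@M)[:,:2].mean(0))
E
python3 -m crank '[[0,0,0.004,0,0,0],[0,0,0.008,0,0,0],[0,0,0.012,0,0,0],[0,0,0.012,0,0,0],[0,0,0.012,0,0,0]]'
```

```text
clock: 9.6
position: [0.5796, 0.1672, 0.1096]
ee_rot: [0.853, 0.522, -0.001, -0.0]
ft_force: [0.6, -0.6, -2.6]
finger_gap: 0.491
gripper_force: 41.8
disc [0.582  0.1685] r 0.0219 z 0.1597 n 5092
rod-ring units [ 0.0002  0.0005 -0.    ]
clk 9.65 pos [0.58   0.1673 0.11  ] yaw -27.0 f [-0.1 -0.5 -1.6] gap 0.4911175219386401 grip 41.819595954730175 j6 0.75
row [ 0.0027  0.002  -0.0188] [-0.0005  0.0005] -0.0
116
[-0.00909235 -0.00021517]
clock: 10.07
position: [0.5802, 0.1675, 0.1006]
ee_rot: [0.853, 0.522, -0.0, -0.0]
ft_force: [0.4, -0.7, -2.5]
finger_gap: 0.493
gripper_force: 41.8
```

No contact with the ring now just below the rod's top. I'll continue down.

```bash
python3 -m crank '[[0,0,0.01,0,0,0],[0,0,0.02,0,0,0],[0,0,0.03,0,0,0],[0,0,0.04,0,0,0],[0,0,0.05,0,0,0],[0,0,0.058,0,0,0],[0,0,0.064,0,0,0],[0,0,0.067,0,0,0],[0,0,0.067,0,0,0],[0,0,0.067,0,0,0]]' && python3 -m crank '[[0,0,0.001,0,0,0],[0,0,0.002,0,0,0],[0,0,0.003,0,0,0],[0,0,0.003,0,0,0]]'
```

```text
clock: 10.9
position: [0.5805, 0.1676, 0.0474]
ee_rot: [0.853, 0.522, 0.0, 0.0]
ft_force: [-0.3, -0.5, -1.8]
finger_gap: 0.492
gripper_force: 41.8
clock: 11.23
position: [0.5804, 0.1676, 0.045]
ee_rot: [0.853, 0.522, 0.0, 0.0]
ft_force: [-0.4, -0.4, -1.1]
finger_gap: 0.489
gripper_force: 41.8
```

```bash
python3 -m crank '[[0,0,0.001,0,0,0],[0,0,0.002,0,0,0],[0,0,0.002,0,0,0]]' && python3 -m crank '[[0,0,0.001,0,0,0],[0,0,0.001,0,0,0]]'
```

```text
clock: 11.48
position: [0.5805, 0.1676, 0.0435]
ee_rot: [0.853, 0.522, 0.0, 0.0]
ft_force: [-1.0, -0.3, 0.6]
finger_gap: 0.495
gripper_force: 42.0
clock: 11.65
position: [0.5805, 0.1676, 0.0434]
ee_rot: [0.853, 0.522, 0.0, 0.0]
ft_force: [-3.4, -1.5, 9.3]
finger_gap: 0.488
gripper_force: 43.0
```

Seated: contact force is 9 N at the expected height. Release and rise to rod-grip height.

```bash
python3 -m crank '[[0,0,0,0,0,0],[0,0,0,0,0,0],[0,0,0,0,0,0],[0,0,0,0,0,0],[0,0,0,0,0,0],[0,0,0,0,0,0],[0,0,0,0,0,0]]' 1 40 && python3 -m crank '[[0,0,-0.01,0,0,0],[0,0,-0.025,0,0,0],[0,0,-0.038,0,0,0],[0,0,-0.038,0,0,0],[0,0,-0.038,0,0,0],[0,0,-0.038,0,0,0]]'
python3 - <<'E'
from h import *
w=snap('wrist','w9'); snap('top','t9'); snap('scene','s9')
e,c=disc(w,(.582,.1685),.089,.100,.03,90)
disc(w,(.582,.1685),.127,.137,.03); go(.5824,.1685,.073,-27)
b=cv2.imread('pics/s9.png')[170:250,250:350]
cv2.imwrite('pics/c9.png',np.hstack([cv2.resize(w['pixels'][100:384,100:420,::-1],(400,355)),cv2.resize(b,(400,355))]))
E
```

```text
clock: 12.23
position: [0.5804, 0.1675, 0.0424]
ee_rot: [0.853, 0.522, -0.0, -0.0]
ft_force: [-0.2, -0.7, 0.5]
finger_gap: 1.0
gripper_force: 0.0
clock: 12.73
position: [0.5805, 0.1676, 0.0732]
ee_rot: [0.853, 0.522, 0.0, 0.0]
ft_force: [1.0, 0.1, -0.1]
finger_gap: 0.998
gripper_force: 0.0
disc [0.583  0.1694] r 0.0186 z 0.0936 n 2568
disc [0.5833 0.1701] r 0.0097 z 0.1313 n 1515
clk 12.8833 pos [0.58   0.1674 0.0725] yaw -27.0 f [ 0.1 -0.1 -0.7] gap 0.9997591125103431 grip 0.0 j6 0.75
row [ 0.0026  0.0021 -0.0007] [-0.0004  0.0004] -0.0
```

View pics/c9.png

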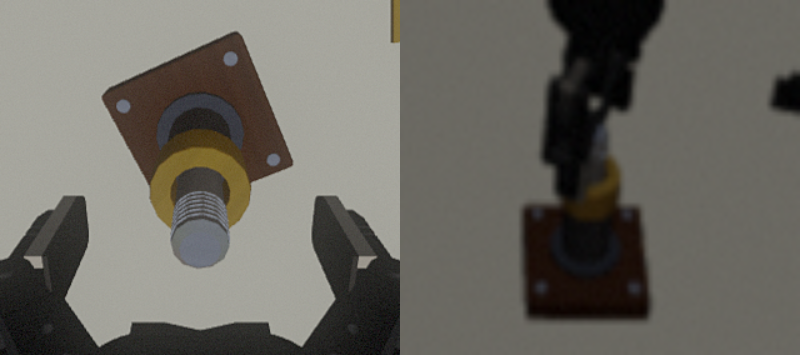

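The collar sits flat on the barrel round the rod (ring at (200,185), rod top at (200,240), pads clear). Its top measures 0.0936. Now grip the rod.

```bash
python3 -m crank '[[0,0,0,0,0,0],[0,0,0,0,0,0],[0,0,0,0,0,0],[0,0,0,0,0,0],[0,0,0,0,0,0],[0,0,0,0,0,0],[0,0,0,0,0,0],[0,0,0,0,0,0],[0,0,0,0,0,0],[0,0,0,0,0,0]]' -1 90 && python3 -m crank '[[0,0,-0.005,0,0,0],[0,0,-0.01,0,0,0],[0,0,-0.01,0,0,0]]'
```

```text
clock: 13.72
position: [0.5805, 0.1675, 0.0731]
ee_rot: [0.853, 0.522, 0.0, 0.0]
ft_force: [-1.3, -1.4, 3.3]
finger_gap: 0.204
gripper_force: 87.9
clock: 13.97
position: [0.5804, 0.1675, 0.0811]
ee_rot: [0.853, 0.522, -0.0, 0.0]
ft_force: [2.2, 0.0, -5.8]
finger_gap: 0.207
gripper_force: 88.0
```

```bash
python3 -m crank '[[0,0,-0.006,0,0,0],[0,0,-0.012,0,0,0],[0,0,-0.018,0,0,0],[0,0,-0.024,0,0,0],[0,0,-0.03,0,0,0],[0,0,-0.034,0,0,0],[0,0,-0.034,0,0,0],[0,0,-0.034,0,0,0],[0,0,-0.034,0,0,0],[0,0,-0.034,0,0,0]]'
python3 - <<'E'
from h import *
w=snap('wrist','w10'); C=cloud(w)
disc(w,(.582,.1685),.159,.175,.03); disc(w,(.582,.1685),.089,.100,.03,90); go(.5824,.1685,.108,-27)
cv2.imwrite('pics/c10.png',cv2.resize(w['pixels'][120:384,130:390,::-1],(590,600)))
E
```

```text
clock: 14.8
position: [0.5804, 0.1675, 0.1078]
ee_rot: [0.853, 0.522, -0.0, 0.0]
ft_force: [4.6, -0.8, -10.9]
finger_gap: 0.205
gripper_force: 88.1
disc [0.5837 0.1714] r 0.016 z 0.1662 n 3252
disc [0.5833 0.1702] r 0.0181 z 0.0937 n 1728
clk 14.85 pos [0.5803 0.1675 0.1078] yaw -27.0 f [  3.8   0.3 -10.7] gap 0.20195673199201122 grip 88.11562237562612 j6 0.75
row [ 0.0023  0.0017 -0.0002] [-0.0001  0.0001] -0.0
```

View pics/c10.png

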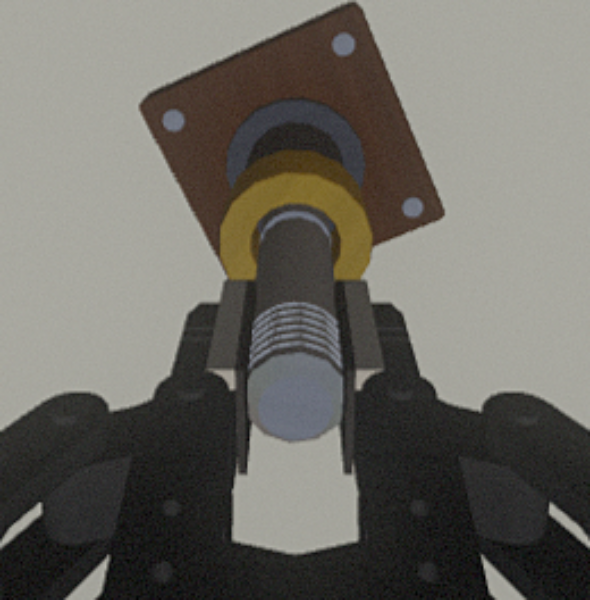

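The rod is gripped near its top (295,395) and the groove shows at the collar's rim (295,215). The rod top is at 0.166, so travel is about 35 mm. The 10.8 N pull matches the spring and weight, and the collar top is unchanged at 0.0937.

```bash
python3 -m crank '[[0,0,0,0,0,0],[0,0,0,0,0,0],[0,0,0,0,0,0]]' && python3 -c "from h import *; print(manip.job_done())"
```

```text
clock: 15.1
position: [0.5803, 0.1675, 0.108]
ee_rot: [0.853, 0.522, -0.0, 0.0]
ft_force: [4.3, -0.7, -10.7]
finger_gap: 0.205
gripper_force: 88.1
the job is handed in; nothing more can be done
None
```

I handed the job in at 15.1 s with the tall collar seated flat on the barrel and let go, and the rod held steady about 35 mm out; hand-in returned no verdict.

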